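# Refit the cellar controller's push knob and hold it in

## Task

Somebody parked the roll of label tape over the bare spindle of the cellar's humidity controller: lift it straight off and lay it flat in the wooden tray. Then pick up the loose black knob, turn it so that its white pointer stands over the red tick beside the spindle's flat, push it fully home on the spindle, and press the spindle well in against its spring. Finish while still gripping and pressing the knob, without letting go, and leave the two cheeses and the brush alone.

Things in the scene. Friction and masses are not known exactly. Their poses are not given: they have to be found in the camera images.
- controller: Grey bench controller box, fixed to the bench, 140 (x) x 180 (y) x 60 mm high, with flat top face; origin at the centre of its underside. The spindle stands upright on its top face, 15 mm towards -x and 10 mm towards +y of the box's centre.
- seat (a point): Centre of the top of the spindle's round steel shoulder (24 mm diameter), where the underside of the fully home knob rests; z up along the spindle, x towards the shaft's flat and the red tick. At rest 12 mm above the box's top face (72 mm above the bench). The spindle can turn about its axis only against stiff friction (0.2 N m) and starts at an arbitrary angle.
- shaft_tip (a point): Top of the brass D-shaft, on its axis, 16 mm above seat, same axes. The shaft has 16 mm diameter and a flat 1 mm from the axis on the +x side (towards the red tick); its top 2.5 mm are smaller by about 1 mm on each side, to ease entry.
- spindle (a joint): How far the spindle (shoulder, shaft and a knob on it) is pushed straight down, m: 0 at rest, 0.008 at its stop. Return spring: 4 N to start, 12 N at the stop (1 N per mm). It has no latch and springs back when let go.
- knob: Loose black push-on knob, standing on the bench on its open underside: round skirt 44 mm diameter, 21 mm high, with a grip bar on top. Origin at the centre of the underside, z up, x towards the white pointer. D-shaped bore from below, 18 mm deep: radius 8.9 mm, flat 1.9 mm from the axis on the +x side, so it goes on freely only with x along that of seat, within about 0.12 rad. About 60 g.
- knob_bar (a point): Centre of the top of the knob's grip bar, 39 mm above its underside, same axes as the knob. The bar is 38 mm long (x), 14 mm wide (y) and 18 mm high above the skirt; a white pointer line runs on its top and end, and down the skirt, at +x. The knob starts at most 1.5 rad from the angle at which it goes on.
- tape_roll: Yellow roll of label tape on a cardboard core, lying flat over the spindle on the controller's top face: outer diameter 60 mm, hole 34 mm, 24 mm tall (core 25). Origin at the centre of its underside, z along its axis. Mass about 100 g.
- tray: Pale wooden open tray standing on the bench, 165 x 165 x 25 mm outside, walls 5 mm, fixed; origin at the centre of its underside. The loose knob and the tray stand on either side of the controller and may be exchanged.
- tray_in (a point): Centre of the tray's inner floor (the clear floor is 155 x 155 mm); axes along the tray's sides, z up.
- cheese_a: Pale cheese wheel, 94 mm diameter, 48 mm tall, beyond the controller; origin at the centre of its underside. Leave alone.
- cheese_b: Small brown cheese wheel, 80 mm diameter, 40 mm tall, beyond the controller; origin at the centre of its underside. Leave alone.
- rind_brush: Rind brush lying beyond the left-hand (+y) place, roughly along y, 200 mm long and 20 mm high; origin at the middle of its underside. Leave alone.
Not all that is in view belongs to the job. Of the things like the tape_roll, leave any that is blue; of the rest the larger one is meant.

How it is judged (in metres and radians):
On the way, in this order (a step that is already met when the one before it is completed fails the run):
1. the tape roll lies flat in the tray, let go (x of tape_roll in the frame of tray_in between -0.055 and 0.055 m and y of tape_roll in the frame of tray_in between -0.055 and 0.055 m and z of tape_roll in the frame of tray_in below 0.006 m and angle between tape_roll's own z axis and vertical below 0.15 rad and linear speed of tape_roll below 0.03 m/s and contact force between each of the arm, the fingers and tape_roll below 0.1 N), for 0.2 s.
2. the knob is fully home on the spindle, flat to flat (z of knob in the frame of seat between -0.003 and 0.0025 m and horizontal distance between knob and seat below 0.003 m and angle between the z axis of knob and the z axis of seat, either way round below 0.12 rad and angle between the x axis of knob and the x axis of seat, either way round below 0.35 rad), for 0.2 s.
At the end, for the whole second after the job is handed in: Roll flat (0.15 rad), still, let go on the tray floor, within 55 mm of its middle each way; knob home (underside within 2.5 mm of the shoulder, 3 mm of the axis, 0.12 rad upright, pointer within 0.35 rad of the tick); fingers bear on it with over 2 N; spindle held in over 4 mm (all of step 1 and all of step 2 and value of joint spindle above 0.004 m and contact force between the fingers and knob above 2 N); the arm keeps its last pose, push and grip.
It fails at once if a cheese or the brush is moved more than 30 mm (distance of any of cheese_a, cheese_b, rind_brush from where it was at the start of the episode above 0.03 m).
It also fails if it takes over 58 s, if anything falls off the work surface, if the arm or the gripper's body presses on something with over 40 N, if the wrist force passes 120 N, or if a joint passes its speed limit or range.

## Robot

A 6-joint arm with a two-finger parallel gripper is mounted at the origin on the work surface. World frame = base frame: x ahead of the robot, y to its left, z up, the work surface at z = 0. Lengths are in mm, angles in rad, forces in N, time in s.
With the tool pointing down it reaches from about 275 to 1000 mm from the base axis. Payload 8.4 kg.
Tool frame: the origin (TCP) lies at the very end of the fingers, on their centre line; the grasp point (between the pads) lies 19 mm behind it; z points along the fingers, y is the direction in which the jaws open and shut (so a half turn about z gives the same grasp; the last joint's range is limited). The gripper opens to 85 mm and grips with 20 to 120 N. Pads are 22 mm wide; open, the fingers measure 114 mm over their backs; the gripper's body (76 mm by 85 mm) begins 54 mm behind the grasp point. The pads swing forward as they close: fully open they stand 13 mm farther back than shut.
Start: joints at [-1.35, 0.353, 1.633, -0, 1.155, -0.002], TCP at [138.099, -609.554, 231.281] pointing down, gripper open.
Joint ranges: [-2.63, 2.63], [-0.92, 2.1], [0.06, 2.66], [-1.3, 4.44], [0, 2.69], [-3.02, 3.02]. Speed limits (rad/s): [2.22, 2.22, 2.79, 3.14, 3.14, 3.14].

## Interface

Orientations are given as [roll, pitch, yaw] about the fixed x, y, z axes, in that order (R = Rz(yaw) Ry(pitch) Rx(roll)).
In Python, from rig import r gives the robot as it stands.
- The arm moves only by the tool move_arm, never from a script. Its argument "increments" is a list of rows, each an object of numbers: "tx", "ty", "tz": the shift along the tool's x, y, z in cm; "rx", "ry", "rz": the turn, a rotation vector about the tool's x, y, z in degrees; "gripper": the gripper's target within -1 to 1 (fully open at 1, half-way at 0, shut at -1). A call has 1 to 12 rows; each row shifts and turns the commanded pose from where the row before left it, along the tool's axes as they then stand; what a row does not reach is not made up. A row lasts 1/10 s, in which the tool goes at most 50 mm and 8.59 degrees, less where a joint would pass 70% of its speed; a pose out of reach is approached as far as the arm can. A call is refused whole if a number of a shift passes 5 or a number of a turn 8.59, either way. A call with a gripper value outside its range is refused whole. The fingers move at their own pace and stop on an object; "squeeze" is the grip in N (left out, the last holds). Time passes only in rows, so rows that do not move let the fingers close. It gives the time, the measured TCP pose, the force and the opening at its end, in the units of the state.
- r.sense(): the state, without advancing time (a new reading comes with each control period).
- r.grab_frame(name): name is "scene" or "top" or "wrist"; returns (picture, depth): 480x640x3 uint8, red, green, blue; 480x640 float32, mm along the optical axis (not along the pixel's ray), 0 where there is no reading.
- r.camera_model(name): a dict with "fx", "fy", "cx", "cy" (pixels), "k1" (the pictures are not rectified: a ray, as slopes to the right and down, at radius r is drawn at 1 + k1 r^2 times it, then the intrinsics apply), "R" (3x3) and "t" (3): a world point X has camera coordinates R X + t; the wrist camera has in their place "hand_eye" (4x4, takes a point from camera to tool coordinates, whose origin is the TCP and whose axes are the flange's). Camera axes: x right, y down, z forward; pixel columns grow to the right and rows downward; lengths in mm; the calibration is good to about 2 mm. A picture is of the moment at which its call begins: read the wrist's pose just before it. camera_model takes no time and is no camera call.
- r.sign_off(): hands the job in, once; it reports no verdict.
Trained networks look in the newest picture that a camera, given by its name, has taken for a name from the list of things; names that differ only in an ending like _2 or _b are one class to them, and where a whole thing is asked for, a point or a joint stands for the part that bears it (a point fixed in the world has none). Each returns a list of dicts, best first, with "confidence" (0 to 1); they miss things now and then, are a little off and sometimes report something else, mostly with a low value. They report only what shows in the picture. A call takes as long as a camera call. They do not tell look-alikes from the thing itself.
- r.cut_out(query, camera): "mask" (480x640 bool, what is visible of it) and "bbox" ([left, top, right, bottom] in pixels, round what is visible of it).
- r.place_of(query, camera): "location" ([row, column] in pixels: a listed point, or the origin of a listed thing).
The state is a dict: "clock": time; "qpos": joint angles; "qvel": joint speeds; "joint_efforts": joint torques, N m; "eef_pos": TCP position; "tcp_rot": TCP orientation; "contact_force": force on the tool from outside, world axes, zero at the start; "wrist_torque": the same for the moment, N m; "opening": opening from 0.0 (shut) to 1.0 (fully open).
Only numpy, scipy, OpenCV 4.12 (cv2) and the standard library are available. Lean on these libraries where they do the work, as an engineer would, in place of code of your own. Each camera call takes 0.05 s, during which the arm holds its last target. There are 200 camera calls.

## Working session

There is one attempt and no reset: what is moved stays moved. The work goes in short steps, Python scripts to look and compute and a tool call to move; the robot and the scene stay as the last step left them, time stands still between calls to the robot, and variables do not carry over. Pictures are saved under pics/ and viewed, about 8 in all and at most 12, crops included, and the job is handed in when it is done.

Besides the shell and the picture viewer there is one more tool, called as name(argument=value, ...) on one line, values as JSON. move_arm: Moves the arm, as the interface text tells. Its arguments: {"type":"object","properties":{"increments":{"type":"array","items":{"type":"object","properties":{"tx":{"type":"number"},"ty":{"type":"number"},"tz":{"type":"number"},"rx":{"type":"number"},"ry":{"type":"number"},"rz":{"type":"number"},"gripper":{"type":"number"}}}},"squeeze":{"type":"number"}},"required":["increments"]}

```bash
ls; mkdir -p pics
cat > h.py <<'E'
import numpy as np, cv2
from scipy.spatial.transform import Rotation as Ro
from rig import r
def cloud(name):
    s=r.sense(); im,d=r.grab_frame(name); m=r.camera_model(name)
    v,u=np.mgrid[0:480,0:640].astype(float)
    x=(u-m['cx'])/m['fx']; y=(v-m['cy'])/m['fy']; X,Y=x.copy(),y.copy()
    for _ in range(8):
        f=1+m['k1']*(X*X+Y*Y); X,Y=x/f,y/f
    P=np.stack([X*d,Y*d,d],-1)
    if 'hand_eye' in m:
        H=np.array(m['hand_eye']); P=P@H[:3,:3].T+H[:3,3]
        P=P@Ro.from_euler('xyz',s['tcp_rot']).as_matrix().T+np.array(s['eef_pos'])
    else: P=(P-np.array(m['t']))@np.array(m['R'])
    P[d==0]=np.nan
    return im,P
def save(im,n): cv2.imwrite('pics/'+n,im[...,::-1])
E
python3 - <<'E'
from h import *
s=r.sense(); print(s)
for c in('top','scene'):
    im,P=cloud(c); np.save(c+'P.npy',P); np.save(c+'I.npy',im); save(im,c+'1.png')
    for q in ('tape_roll','knob','tray','controller','knob_bar','tray_in'):
        for o in r.place_of(q,c)[:4]:
            l=np.round(o['location']).astype(int); print(c,q,l,round(o['confidence'],2),P[l[0],l[1]].round(0) if 0<=l[0]<480 and 0<=l[1]<640 else '')
print(r.camera_model('wrist'))
E
```

```text
pics
{'clock': 0.0, 'qpos': array([-1.35040547e+00,  3.53631932e-01,  1.63413384e+00, -3.91516154e-05,
        1.15520686e+00, -2.38898281e-03]), 'qvel': array([ 0.00063373, -0.00120602, -0.00027087,  0.00065882,  0.00072237,
        0.00145953]), 'joint_efforts': array([ 2.60324166e-03, -6.05242109e+01, -3.42068267e+01,  2.92411969e-04,
        9.26928129e-03, -5.13749546e-05]), 'eef_pos': array([ 137.97889463, -609.08977124,  230.57193983]), 'tcp_rot': array([-3.14021260e+00,  3.25002903e-05,  2.22795689e-01]), 'contact_force': array([-0.3378817 ,  0.42011684, -0.12769045]), 'wrist_torque': array([-0.01053502,  0.0282458 , -0.01974575]), 'opening': 0.9994934986000791}
top tape_roll [274 217] 0.74 [538. 189.   1.]
top tape_roll [268 288] 0.67 [552.  35.  72.]
top tape_roll [338 287] 0.6 [407.  36.   1.]
top knob [297 165] 0.75 [486. 293.  17.]
top tray [292 451] 0.94 [ 513. -310.    5.]
top tray [274 291] 0.7 [540.  28.  91.]
top controller [265 298] 0.81 [558.  14.  87.]
top controller [296 165] 0.21 [488. 292.  21.]
top knob_bar [297 162] 0.82 [486. 294.  37.]
top knob_bar [165 36
[... 281 characters left out ...]
] 0.22 [800.  24.  47.]
scene tray [320 147] 0.66 [ 516. -313.    6.]
scene controller [242 303] 0.87 [596.  -3.  60.]
scene knob_bar [149 376] 0.55 [497. 297.  40.]
scene tray_in [318 139] 0.71 [ 503. -323.    6.]
{'fx': 383.3523550487775, 'fy': 383.3523550487775, 'cx': 322.5714929797899, 'cy': 251.36613102388498, 'k1': -0.0048804237373188215, 'hand_eye': array([[-3.06862996e-04, -9.51536042e-01, -3.07537097e-01,
         7.87097378e+01],
       [ 9.99999746e-01, -4.90005286e-04,  5.18294455e-04,
         3.72770378e-01],
       [-6.43870657e-04, -3.07536860e-01,  9.51535951e-01,
        -1.42225038e+02],
       [ 0.00000000e+00,  0.00000000e+00,  0.00000000e+00,
         1.00000000e+00]])}
```

View pics/top1.png

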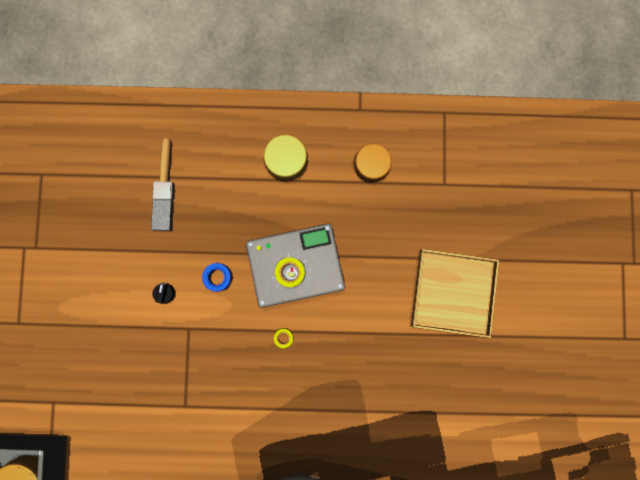

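Run:
```python
import numpy as np,cv2
im=np.load('topI.npy'); P=np.load('topP.npy')
cv2.imwrite('pics/crop1.png',cv2.resize(im[230:350,140:320],None,fx=4,fy=4,interpolation=cv2.INTER_CUBIC)[...,::-1])
hsv=cv2.cvtColor(im,cv2.COLOR_RGB2HSV)
# yellow
m=((hsv[...,0]>18)&(hsv[...,0]<35)&(hsv[...,1]>130)).astype(np.uint8)
n,l,st,c=cv2.connectedComponentsWithStats(m)
for i in range(1,n):
    if st[i,4]>30:
        p=P[l==i]; print('yellow',st[i],np.nanmedian(p,0).round(),np.nanmin(p,0).round(),np.nanmax(p,0).round())
# box top edges
for nm,lo,hi,box in(('boxtop',54,66,(400,720,-150,160)),('rolltop',78,100,(450,650,-60,110)),('knobtop',33,46,(430,560,240,350)),('traywall',20,30,(380,650,-430,-200))):
    s=(P[...,2]>lo)&(P[...,2]<hi)&(P[...,0]>box[0])&(P[...,0]<box[1])&(P[...,1]>box[2])&(P[...,1]<box[3])
    q=P[s][:,:2].astype(np.float32); print(nm,len(q),cv2.minAreaRect(q),np.median(P[s],0).round(1))
```

```text
yellow [264 135  43  45 936] [801.  51.  47.] [743.   5.  -2.] [843.  99.  53.]
yellow [161 141   4  40  74] [772. 313.  19.] [734. 311.  14.] [821. 315.  24.]
yellow [358 153  29  24 454] [ 772. -130.   39.] [ 751. -164.   34.] [ 800. -104.   46.]
yellow [ 413  249   86   88 4229] [ 516. -316.    5.] [ 423. -405.   -3.] [ 602. -226.   30.]
yellow [275 257  30  30 445] [544.  31.  83.] [516.   2.  56.] [574.  62.  89.]
yellow [273 328  21  21 240] [408.  43.  15.] [386.  23.  -4.] [428.  66.  21.]
yellow [  0 465  37  15 443] [134. 555.  67.] [122. 516.  62.] [151. 590.  76.]
boxtop 5320 ((559.6180419921875, 21.426162719726562), (139.81227111816406, 179.78990173339844), 13.803247451782227) [563.5  15.9  59.3]
rolltop 518 ((544.8471069335938, 31.121028900146484), (57.5806770324707, 57.683921813964844), 1.6524286270141602) [543.   29.8  83.5]
knobtop 137 ((494.65948486328125, 298.98944091796875), (15.58804988861084, 38.296630859375), 79.61983489990234) [494.6 298.6  38.6]
traywall 753 ((511.1013488769531, -316.3792419433594), (165.42300415039062, 165.58360290527344), 83.6128921508789) [ 508.8 -314.2   23.9]
```

Three rings: large yellow on the spindle (290,272), blue (217,277), small yellow (283,338). The large yellow one is meant, since it is the largest one that isn't blue and it sits over the spindle. I'll confirm it in the enlarged crop.

View pics/crop1.png

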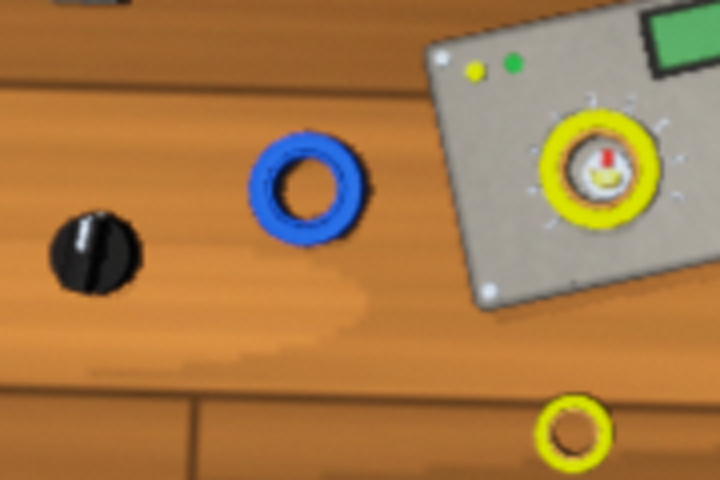

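Confirmed: the large yellow roll rings the spindle, with the red tick visible in its hole at about (607,157) in the crop. The white pointer is at about (88,235), facing +x.

move_arm(increments=[{"tx":3.36,"ty":-3.34,"gripper":1},{"tx":3.36,"ty":-3.34},{"tx":3.36,"ty":-3.34},{"tx":3.36,"ty":-3.34},{"tx":3.36,"ty":-3.34},{"tx":3.36,"ty":-3.34},{"tx":3.36,"ty":-3.34},{"tx":3.36,"ty":-3.34},{"tx":3.36,"ty":-3.34},{"tx":3.36,"ty":-3.34},{"tx":3.36,"ty":-3.34},{"tx":3.36,"ty":-3.34}], squeeze=40)

```text
invalid input
```

move_arm(increments=[{"tx":3.36,"ty":-3.34},{"tx":3.36,"ty":-3.34},{"tx":3.36,"ty":-3.34},{"tx":3.36,"ty":-3.34},{},{}])

```text
invalid input
```

```bash
cat >> h.py <<'E'
def yel(P,im,box,lo,hi):
    hsv=cv2.cvtColor(im,cv2.COLOR_RGB2HSV)
    m=(hsv[...,0]>18)&(hsv[...,0]<38)&(hsv[...,1]>130)&(P[...,2]>lo)&(P[...,2]<hi)&(P[...,0]>box[0])&(P[...,0]<box[1])&(P[...,1]>box[2])&(P[...,1]<box[3])
    q=P[m]; print('roll',len(q),cv2.minEnclosingCircle(q[:,:2].astype(np.float32)),cv2.minAreaRect(q[:,:2].astype(np.float32)),np.median(q,0).round(1))
def st():
    s=r.sense(); print({k:np.round(s[k],3) for k in('clock','qpos','eef_pos','tcp_rot','contact_force','opening')})
E
python3 - <<'E'
from h import *
st(); im,P=cloud('wrist'); save(im,'w1.png'); yel(P,im,(480,620,-40,110),78,95)
E
```

```text
{'clock': np.float64(0.7), 'qpos': array([-1.35 ,  0.353,  1.633, -0.   ,  1.155, -0.002]), 'eef_pos': array([ 138.103, -609.538,  231.313]), 'tcp_rot': array([3.142, 0.   , 0.223]), 'contact_force': array([-0.268, -0.074,  0.403]), 'opening': np.float64(1.001)}
roll 0 ((0.0, 0.0), 0.0) ((0.0, 0.0), (0.0, 0.0), 0.0) [nan nan nan]
  return _methods._mean(a, axis=axis, dtype=dtype,
  ret = um.true_divide(
```

move_arm(increments=[{"tx":3.36,"ty":-3.34,"tz":0,"rx":0,"ry":0,"rz":0,"gripper":1}], squeeze=40)

```text
clock: 0.85
eef_pos: [162.2, -572.6, 231.3]
tcp_rot: [3.139, 0.001, 0.22]
contact_force: [2.2, 0.1, 0.1]
opening: 1.0
```

move_arm(increments=[{"tx":3.36,"ty":-3.34,"tz":0,"rx":0,"ry":0,"rz":0,"gripper":1},{"tx":3.36,"ty":-3.34,"tz":0,"rx":0,"ry":0,"rz":0,"gripper":1},{"tx":3.36,"ty":-3.34,"tz":0,"rx":0,"ry":0,"rz":0,"gripper":1},{"tx":3.36,"ty":-3.34,"tz":0,"rx":0,"ry":0,"rz":0,"gripper":1},{"tx":3.36,"ty":-3.34,"tz":0,"rx":0,"ry":0,"rz":0,"gripper":1},{"tx":3.36,"ty":-3.34,"tz":0,"rx":0,"ry":0,"rz":0,"gripper":1},{"tx":3.36,"ty":-3.34,"tz":0,"rx":0,"ry":0,"rz":0,"gripper":1},{"tx":3.36,"ty":-3.34,"tz":0,"rx":0,"ry":0,"rz":0,"gripper":1},{"tx":3.36,"ty":-3.34,"tz":0,"rx":0,"ry":0,"rz":0,"gripper":1},{"tx":3.36,"ty":-3.34,"tz":0,"rx":0,"ry":0,"rz":0,"gripper":1},{"tx":3.36,"ty":-3.34,"tz":0,"rx":0,"ry":0,"rz":0,"gripper":1}], squeeze=40)

```text
clock: 1.95
eef_pos: [443.6, -127.8, 231.7]
tcp_rot: [3.141, -0.001, 0.223]
contact_force: [1.1, -1.2, -0.6]
opening: 0.998
```

move_arm(increments=[{"tx":3.36,"ty":-3.34,"tz":0,"rx":0,"ry":0,"rz":0,"gripper":1},{"tx":3.36,"ty":-3.34,"tz":0,"rx":0,"ry":0,"rz":0,"gripper":1},{"tx":3.36,"ty":-3.34,"tz":0,"rx":0,"ry":0,"rz":0,"gripper":1},{"tx":3.36,"ty":-3.34,"tz":0,"rx":0,"ry":0,"rz":0,"gripper":1},{"tx":0,"ty":0,"tz":0,"rx":0,"ry":0,"rz":0,"gripper":1},{"tx":0,"ty":0,"tz":0,"rx":0,"ry":0,"rz":0,"gripper":1}], squeeze=40)

```text
clock: 2.55
eef_pos: [544.3, 31.3, 231.0]
tcp_rot: [3.141, 0.001, 0.225]
contact_force: [-0.2, 0.0, -0.2]
opening: 1.0
```

Run:
```python
from h import *
st(); im,P=cloud('wrist'); save(im,'w1.png'); yel(P,im,(480,620,-40,110),78,95)
```

```text
{'clock': np.float64(2.55), 'qpos': array([ 0.055,  0.23 ,  1.805, -0.   ,  1.108,  1.401]), 'eef_pos': array([544.308,  31.259, 230.964]), 'tcp_rot': array([3.141e+00, 1.000e-03, 2.250e-01]), 'contact_force': array([-0.151,  0.027, -0.22 ]), 'opening': np.float64(1.0)}
roll 2396 ((543.3834838867188, 30.50957679748535), 29.861125946044922) ((543.9151000976562, 30.57483673095703), (58.169715881347656, 58.81634521484375), 24.97354507446289) [547.2  31.1  83.5]
```

move_arm(increments=[{"tx":0,"ty":0,"tz":4,"rx":0,"ry":0,"rz":0,"gripper":1},{"tx":0,"ty":0,"tz":4,"rx":0,"ry":0,"rz":0,"gripper":1},{"tx":0,"ty":0,"tz":4,"rx":0,"ry":0,"rz":0,"gripper":1},{"tx":0,"ty":0,"tz":3.2,"rx":0,"ry":0,"rz":0,"gripper":1},{"tx":0,"ty":0,"tz":1,"rx":0,"ry":0,"rz":0,"gripper":1},{"tx":0,"ty":0,"tz":1,"rx":0,"ry":0,"rz":0,"gripper":1},{"tx":0,"ty":0,"tz":0,"rx":0,"ry":0,"rz":0,"gripper":1},{"tx":0,"ty":0,"tz":0,"rx":0,"ry":0,"rz":0,"gripper":0},{"tx":0,"ty":0,"tz":0,"rx":0,"ry":0,"rz":0,"gripper":0},{"tx":0,"ty":0,"tz":0,"rx":0,"ry":0,"rz":0,"gripper":0},{"tx":0,"ty":0,"tz":0,"rx":0,"ry":0,"rz":0,"gripper":0}], squeeze=40)

```text
clock: 3.7
eef_pos: [545.4, 30.4, 60.9]
tcp_rot: [3.141, -0.003, 0.223]
contact_force: [-0.2, -1.3, 5.5]
opening: 0.675
```

move_arm(increments=[{"tx":0,"ty":0,"tz":0,"rx":0,"ry":0,"rz":0,"gripper":0},{"tx":0,"ty":0,"tz":0,"rx":0,"ry":0,"rz":0,"gripper":0},{"tx":0,"ty":0,"tz":-0.5,"rx":0,"ry":0,"rz":0,"gripper":0},{"tx":0,"ty":0,"tz":-1,"rx":0,"ry":0,"rz":0,"gripper":0}], squeeze=40)

```text
clock: 4.1
eef_pos: [544.1, 30.5, 74.9]
tcp_rot: [-3.142, 0.0, 0.223]
contact_force: [0.2, 0.0, -1.2]
opening: 0.674
```

move_arm(increments=[{"tx":0,"ty":0,"tz":-3,"rx":0,"ry":0,"rz":0,"gripper":0},{"tx":0,"ty":0,"tz":-3.5,"rx":0,"ry":0,"rz":0,"gripper":0},{"tx":0,"ty":0,"tz":-3,"rx":0,"ry":0,"rz":0,"gripper":0},{"tx":-1.36,"ty":4.13,"tz":0,"rx":0,"ry":0,"rz":0,"gripper":0},{"tx":-1.36,"ty":4.13,"tz":0,"rx":0,"ry":0,"rz":0,"gripper":0},{"tx":-1.36,"ty":4.13,"tz":0,"rx":0,"ry":0,"rz":0,"gripper":0},{"tx":-1.36,"ty":4.13,"tz":0,"rx":0,"ry":0,"rz":0,"gripper":0},{"tx":-1.36,"ty":4.13,"tz":0,"rx":0,"ry":0,"rz":0,"gripper":0},{"tx":-1.36,"ty":4.13,"tz":0,"rx":0,"ry":0,"rz":0,"gripper":0},{"tx":-1.36,"ty":4.13,"tz":0,"rx":0,"ry":0,"rz":0,"gripper":0},{"tx":-1.36,"ty":4.13,"tz":0,"rx":0,"ry":0,"rz":0,"gripper":0}], squeeze=40)

```text
clock: 5.2
eef_pos: [510.9, -317.7, 170.5]
tcp_rot: [3.141, -0.001, 0.223]
contact_force: [1.1, -0.2, -1.4]
opening: 0.677
```

Run:
```python
from h import *
st(); im,P=cloud('wrist')
m=(P[...,2]>15)&(P[...,2]<32)&(P[...,1]<-200); print('wall',np.nanmin(P[m],0),np.nanmax(P[m],0))
f=(abs(P[...,2])<12)&(np.hypot(P[...,0]-511,P[...,1]+316)<60); print('floor',np.median(P[f],0))
im,P=cloud('top'); save(im[220:340,225:365].repeat(5,0).repeat(5,1),'c2.png')
m=(P[...,2]>66)&(P[...,2]<95)&(np.hypot(P[...,0]-543,P[...,1]-28)<25); print('spindle',m.sum(),np.median(P[m],0))
```

```text
{'clock': np.float64(5.2), 'qpos': array([-0.559,  0.38 ,  1.742,  0.   ,  1.019,  0.789]), 'eef_pos': array([ 510.91 , -317.65 ,  170.482]), 'tcp_rot': array([ 3.141e+00, -1.000e-03,  2.230e-01]), 'contact_force': array([ 1.064, -0.175, -1.373]), 'opening': np.float64(0.677)}
wall [ 421.20436829 -407.89066176   15.00870189] [ 600.82944147 -226.50578425   26.81372564]
floor [ 519.66428198 -312.37143325    4.67272964]
spindle 114 [542.165404    27.663109    72.48975396]
```

View pics/c2.png

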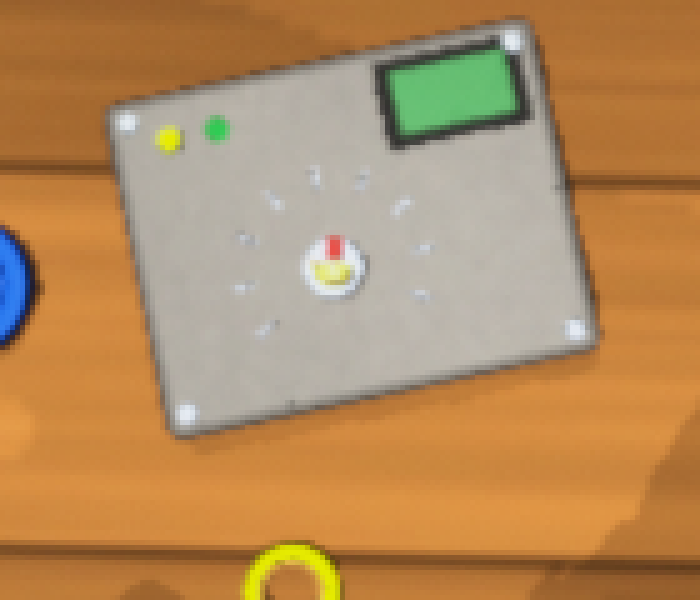

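The roll has come off cleanly. The bare spindle shows at crop (332,267), with the red tick above it at (336,247), roughly world +x. Next I lower the roll into the tray.

move_arm(increments=[{"tx":0,"ty":0,"tz":4,"rx":0,"ry":0,"rz":0,"gripper":0},{"tx":0,"ty":0,"tz":4,"rx":0,"ry":0,"rz":0,"gripper":0},{"tx":0,"ty":0,"tz":4,"rx":0,"ry":0,"rz":0,"gripper":0},{"tx":0,"ty":0,"tz":3,"rx":0,"ry":0,"rz":0,"gripper":0},{"tx":0,"ty":0,"tz":0.8,"rx":0,"ry":0,"rz":0,"gripper":0},{"tx":0,"ty":0,"tz":0.4,"rx":0,"ry":0,"rz":0,"gripper":0},{"tx":0,"ty":0,"tz":0,"rx":0,"ry":0,"rz":0,"gripper":0}], squeeze=40)

```text
clock: 6.0
eef_pos: [512.0, -316.0, 8.4]
tcp_rot: [3.141, -0.001, 0.223]
contact_force: [0.8, -0.2, -0.9]
opening: 0.673
```

move_arm(increments=[{"tx":0,"ty":0,"tz":0,"rx":0,"ry":0,"rz":0,"gripper":1},{"tx":0,"ty":0,"tz":0,"rx":0,"ry":0,"rz":0,"gripper":1},{"tx":0,"ty":0,"tz":0,"rx":0,"ry":0,"rz":0,"gripper":1},{"tx":0,"ty":0,"tz":0,"rx":0,"ry":0,"rz":0,"gripper":1}], squeeze=40)

```text
clock: 6.4
eef_pos: [511.5, -316.1, 7.9]
tcp_rot: [3.141, -0.001, 0.223]
contact_force: [-0.3, 0.8, -0.2]
opening: 1.001
```

move_arm(increments=[{"tx":0,"ty":0,"tz":-2,"rx":0,"ry":0,"rz":0,"gripper":1},{"tx":0,"ty":0,"tz":-4,"rx":0,"ry":0,"rz":0,"gripper":1},{"tx":0,"ty":0,"tz":-4.5,"rx":0,"ry":0,"rz":0,"gripper":1},{"tx":0,"ty":0,"tz":-4.5,"rx":0,"ry":0,"rz":0,"gripper":1},{"tx":1.36,"ty":-4.13,"tz":0,"rx":0,"ry":0,"rz":0,"gripper":1},{"tx":1.36,"ty":-4.13,"tz":0,"rx":0,"ry":0,"rz":0,"gripper":1},{"tx":1.36,"ty":-4.13,"tz":0,"rx":0,"ry":0,"rz":0,"gripper":1},{"tx":1.36,"ty":-4.13,"tz":0,"rx":0,"ry":0,"rz":0,"gripper":1},{"tx":1.36,"ty":-4.13,"tz":0,"rx":0,"ry":0,"rz":0,"gripper":1},{"tx":1.36,"ty":-4.13,"tz":0,"rx":0,"ry":0,"rz":0,"gripper":1},{"tx":1.36,"ty":-4.13,"tz":0,"rx":0,"ry":0,"rz":0,"gripper":1},{"tx":1.36,"ty":-4.13,"tz":0,"rx":0,"ry":0,"rz":0,"gripper":1}], squeeze=40)

```text
clock: 7.6
eef_pos: [544.2, 32.2, 157.6]
tcp_rot: [3.142, -0.0, 0.223]
contact_force: [0.8, -0.0, -0.3]
opening: 1.004
```

move_arm(increments=[{"tx":0,"ty":0,"tz":0,"rx":0,"ry":0,"rz":0,"gripper":1},{"tx":0,"ty":0,"tz":0,"rx":0,"ry":0,"rz":0,"gripper":1}], squeeze=40)

```text
clock: 7.8
eef_pos: [544.2, 31.3, 157.4]
tcp_rot: [3.141, -0.0, 0.225]
contact_force: [-0.8, 0.8, 0.4]
opening: 1.002
```

```bash
cat >> h.py <<'E'
def rectify(im,P,c,half,n=480):
    """ortho patch: colour by world xy (x up, y left) from cloud points near c"""
    out=np.zeros((n,n,3),np.uint8)
    return out
E
python3 - <<'E'
from h import *
st(); im,P=cloud('wrist'); np.save('w2I.npy',im); np.save('w2P.npy',P)
hsv=cv2.cvtColor(im,cv2.COLOR_RGB2HSV)
near=np.hypot(P[...,0]-542,P[...,1]-28)<22
sh=near&(P[...,2]>69)&(P[...,2]<76); tip=near&(P[...,2]>84)&(P[...,2]<93)
red=near&((hsv[...,0]<8)|(hsv[...,0]>172))&(hsv[...,1]>120)
brass=near&(hsv[...,0]>18)&(hsv[...,0]<38)&(hsv[...,1]>100)&(P[...,2]>80)
for n,m in(('shoulder',sh),('tip',tip),('red',red),('brass',brass)):
    q=P[m]; print(n,len(q),np.round(np.median(q,0),1)); 
    if len(q)>3: print(cv2.minEnclosingCircle(q[:,:2].astype(np.float32)),cv2.minAreaRect(q[:,:2].astype(np.float32)))
ys,xs=np.where(near); a,b,c,d=ys.min()-10,ys.max()+10,xs.min()-10,xs.max()+10; print(a,b,c,d)
save(cv2.resize(im[a:b,c:d],(560,int(560*(b-a)/(d-c))),interpolation=cv2.INTER_CUBIC),'c3.png')
im,P=cloud('top'); yel(P,im,(440,580,-390,-240),24,40)
for o in r.place_of('knob_bar','top')[:1]: print(o['location'])
E
```

```text
{'clock': np.float64(7.8), 'qpos': array([ 0.055,  0.315,  1.873, -0.   ,  0.953,  1.401]), 'eef_pos': array([544.248,  31.308, 157.402]), 'tcp_rot': array([ 3.141, -0.   ,  0.225]), 'contact_force': array([-0.806,  0.833,  0.444]), 'opening': np.float64(1.002)}
shoulder 733 [545.3  28.1  71.8]
((541.883056640625, 27.253652572631836), 12.367837905883789) ((542.7766723632812, 27.390117645263672), (21.761552810668945, 23.58743667602539), 15.55724048614502)
tip 289 [539.9  27.5  87.2]
((540.6907958984375, 27.05217742919922), 7.618453502655029) ((538.2288818359375, 27.146345138549805), (15.120177268981934, 8.7203369140625), 89.15911865234375)
red 444 [553.3  28.  232.1]
((555.27587890625, 31.436466217041016), 17.180862426757812) ((550.0819091796875, 30.233604431152344), (12.889007568359375, 34.35055160522461), 13.0391263961792)
brass 661 [554.5  32.1 235.6]
((552.4627075195312, 30.26800537109375), 17.819177627563477) ((546.0712280273438, 28.961620330810547), (22.403568267822266, 35.4389762878418), 11.871174812316895)
215 489 239 428
roll 431 ((507.7884216308594, -315.27532958984375), 100.31253051757812) ((509.04656982421875, -314.87689208984375), (149.9114227294922, 137.40493774414062), 89.75283813476562) [ 513.5 -310.4   28. ]
[294.4, 162.1]
```

View pics/c3.png

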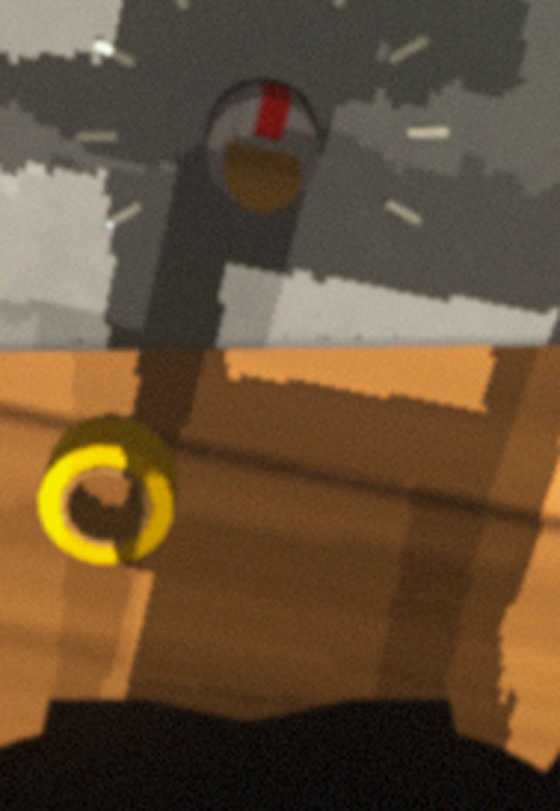

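Run:
```python
from h import *
im=np.load('w2I.npy');P=np.load('w2P.npy'); hsv=cv2.cvtColor(im,cv2.COLOR_RGB2HSV)
near=np.hypot(P[...,0]-542,P[...,1]-27.5)<16
red=near&((hsv[...,0]<8)|(hsv[...,0]>172))&(hsv[...,1]>140)&(P[...,2]>68)&(P[...,2]<78)
q=P[red]; print('red',len(q),q.mean(0),cv2.minAreaRect(q[:,:2].astype(np.float32)))
d=q.mean(0)[:2]-[541.8,27.3]; print('dir deg',np.degrees(np.arctan2(d[1],d[0])))
# flat edge of tip: max x per y bin
t=P[near&(P[...,2]>84)&(P[...,2]<91)]; e=[]
for y in np.arange(21.5,33.5,1):
    b=t[abs(t[:,1]-y)<.5]; 
    if len(b): e.append((y,b[:,0].max()))
e=np.array(e); k=np.polyfit(e[:,0],e[:,1],1); print(e.round(1).tolist(),'flat normal deg',-np.degrees(np.arctan(k[0])))
im,P=cloud('top'); yel(P,im,(460,560,-365,-265),24,45); save(im[240:345,405:505].repeat(5,0).repeat(5,1),'c4.png')
k=(P[...,2]>32)&(P[...,2]<46)&(np.hypot(P[...,0]-490,P[...,1]-297)<40); q=P[k]; print('bar',len(q),q.mean(0),cv2.minAreaRect(q[:,:2].astype(np.float32)))
```

```text
red 134 [549.81062899  26.90489116  71.81173882] ((549.4226684570312, 26.960430145263672), (5.7499589920043945, 9.004193305969238), 89.46454620361328)
dir deg -2.823715600820583
[[21.5, 542.0], [22.5, 542.3], [23.5, 542.5], [24.5, 542.0], [25.5, 542.5], [26.5, 542.1], [27.5, 542.4], [28.5, 542.6], [29.5, 542.0], [30.5, 542.6], [31.5, 542.6], [32.5, 542.7]] flat normal deg -2.080712835592689
roll 416 ((512.0238037109375, -314.6086730957031), 30.901180267333984) ((511.2500915527344, -315.6240234375), (58.89923858642578, 58.828453063964844), 57.323265075683594) [ 512.3 -312.3   28.3]
bar 139 [494.44624787 298.68786887  38.67512897] ((494.719970703125, 299.3265380859375), (15.203995704650879, 38.318973541259766), 79.3231201171875)
```

View pics/c4.png

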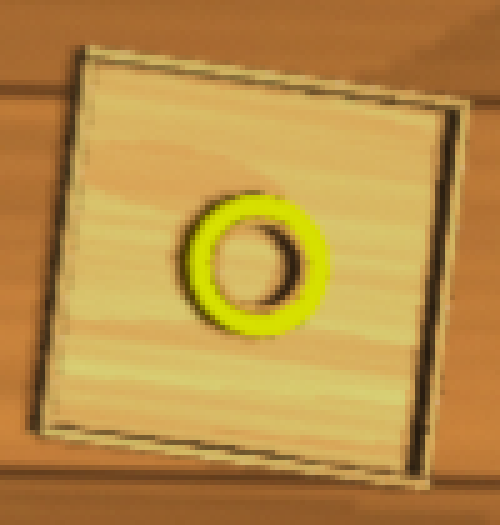

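The roll lies flat and centred in the tray, at (255,265) in the crop. Its measured centre is about (511,-315) mm with the top at 28 mm, as expected. Next is the knob.

move_arm(increments=[{"tx":0.19,"ty":-4.53,"tz":0,"rx":0,"ry":0,"rz":0,"gripper":1},{"tx":0.19,"ty":-4.53,"tz":0,"rx":0,"ry":0,"rz":0,"gripper":1},{"tx":0.19,"ty":-4.53,"tz":0,"rx":0,"ry":0,"rz":0,"gripper":1},{"tx":0.19,"ty":-4.53,"tz":0,"rx":0,"ry":0,"rz":0,"gripper":1},{"tx":0.19,"ty":-4.53,"tz":0,"rx":0,"ry":0,"rz":0,"gripper":1},{"tx":0.19,"ty":-4.53,"tz":0,"rx":0,"ry":0,"rz":0,"gripper":1},{"tx":0,"ty":0,"tz":0,"rx":0,"ry":0,"rz":7.8,"gripper":1},{"tx":0,"ty":0,"tz":0,"rx":0,"ry":0,"rz":7.8,"gripper":1},{"tx":0,"ty":0,"tz":0,"rx":0,"ry":0,"rz":7.8,"gripper":1},{"tx":0,"ty":0,"tz":0,"rx":0,"ry":0,"rz":0,"gripper":1},{"tx":0,"ty":0,"tz":0,"rx":0,"ry":0,"rz":0,"gripper":1}], squeeze=60)

```text
clock: 9.1
eef_pos: [495.8, 297.2, 157.3]
tcp_rot: [3.142, 0.0, -0.183]
contact_force: [0.1, -0.0, -0.3]
opening: 1.0
```

Run:
```python
from h import *
st(); im,P=cloud('wrist')
k=(P[...,2]>34)&(P[...,2]<44)&(np.hypot(P[...,0]-494,P[...,1]-299)<35); q=P[k]; print('bar',len(q),q.mean(0),cv2.minAreaRect(q[:,:2].astype(np.float32)))
w=k&(im.min(-1)>110); p=P[w]; print('white',len(p),p.mean(0),cv2.minAreaRect(p[:,:2].astype(np.float32)))
k=(P[...,2]>17)&(P[...,2]<25)&(np.hypot(P[...,0]-494,P[...,1]-299)<35); print('skirt',k.sum(),cv2.minEnclosingCircle(P[k][:,:2].astype(np.float32)),np.median(P[k],0))
save(im,'w3.png')
```

```text
{'clock': np.float64(9.1), 'qpos': array([ 0.537,  0.362,  1.803, -0.   ,  0.976,  2.291]), 'eef_pos': array([495.787, 297.215, 157.257]), 'tcp_rot': array([ 3.142,  0.   , -0.183]), 'contact_force': array([ 0.134, -0.009, -0.301]), 'opening': np.float64(1.0)}
bar 997 [494.89917981 298.33618899  39.07482105] ((494.22344970703125, 298.52447509765625), (14.015900611877441, 37.632171630859375), 80.70820617675781)
white 0 [nan nan nan] ((0.0, 0.0), (0.0, 0.0), 0.0)
skirt 1406 ((494.0530090332031, 298.6741943359375), 21.488969802856445) [495.34158335 294.48729726  21.27954339]<stdin>:4: RuntimeWarning: Mean of empty slice.
  ret = um.true_divide(
```

View pics/w3.png

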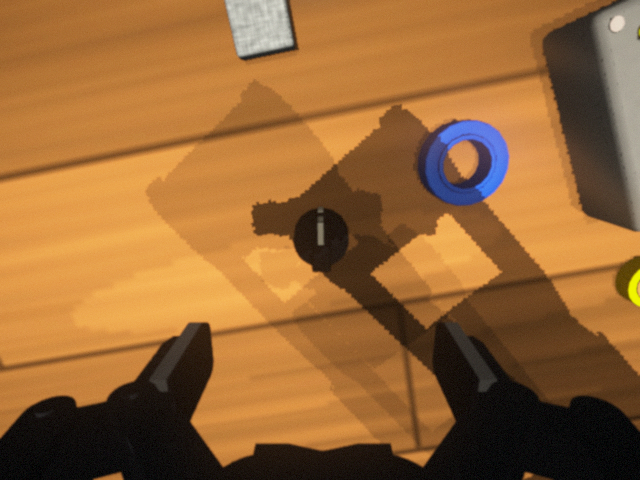

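The knob is at (320,237) with its white pointer facing up in the picture (tool +x). The jaws are square to the bar.

move_arm(increments=[{"tx":-0.18,"ty":-0.1,"tz":3.5,"rx":0,"ry":0,"rz":0,"gripper":1},{"tx":0,"ty":0,"tz":4,"rx":0,"ry":0,"rz":0,"gripper":1},{"tx":0,"ty":0,"tz":4,"rx":0,"ry":0,"rz":-0.5,"gripper":1},{"tx":0,"ty":0,"tz":1.4,"rx":0,"ry":0,"rz":0,"gripper":0},{"tx":0,"ty":0,"tz":0.45,"rx":0,"ry":0,"rz":0,"gripper":-0.3},{"tx":0,"ty":0,"tz":0,"rx":0,"ry":0,"rz":0,"gripper":-1},{"tx":0,"ty":0,"tz":0,"rx":0,"ry":0,"rz":0,"gripper":-1},{"tx":0,"ty":0,"tz":0,"rx":0,"ry":0,"rz":0,"gripper":-1},{"tx":0,"ty":0,"tz":0,"rx":0,"ry":0,"rz":0,"gripper":-1},{"tx":0,"ty":0,"tz":0,"rx":0,"ry":0,"rz":0,"gripper":-1},{"tx":0,"ty":0,"tz":0,"rx":0,"ry":0,"rz":0,"gripper":-1}], squeeze=60)

```text
clock: 10.25
eef_pos: [495.0, 300.0, 25.6]
tcp_rot: [-3.14, -0.002, -0.177]
contact_force: [0.5, -1.6, 7.4]
opening: 0.142
```

move_arm(increments=[{"tx":0,"ty":0,"tz":0,"rx":0,"ry":0,"rz":0,"gripper":-1},{"tx":0,"ty":0,"tz":0,"rx":0,"ry":0,"rz":0,"gripper":-1}], squeeze=60)

```text
clock: 10.45
eef_pos: [494.9, 300.0, 25.5]
tcp_rot: [-3.14, -0.002, -0.177]
contact_force: [-0.2, -0.4, 7.5]
opening: 0.143
```

move_arm(increments=[{"tx":0,"ty":0,"tz":-2,"rx":0,"ry":0,"rz":0,"gripper":-1},{"tx":0,"ty":0,"tz":-3.5,"rx":0,"ry":0,"rz":0,"gripper":-1},{"tx":0,"ty":0,"tz":-3.5,"rx":0,"ry":0,"rz":0,"gripper":-1},{"tx":0,"ty":0,"tz":-3,"rx":0,"ry":0,"rz":0,"gripper":-1},{"tx":1.57,"ty":4.33,"tz":0,"rx":0,"ry":0,"rz":0,"gripper":-1},{"tx":1.57,"ty":4.33,"tz":0,"rx":0,"ry":0,"rz":0,"gripper":-1},{"tx":1.57,"ty":4.33,"tz":0,"rx":0,"ry":0,"rz":0,"gripper":-1},{"tx":1.57,"ty":4.33,"tz":0,"rx":0,"ry":0,"rz":0,"gripper":-1},{"tx":1.57,"ty":4.33,"tz":0,"rx":0,"ry":0,"rz":0,"gripper":-1},{"tx":1.57,"ty":4.33,"tz":0,"rx":0,"ry":0,"rz":0,"gripper":-1},{"tx":0,"ty":0,"tz":0,"rx":0,"ry":0,"rz":-8,"gripper":-1},{"tx":0,"ty":0,"tz":0,"rx":0,"ry":0,"rz":0,"gripper":-1}], squeeze=60)

```text
clock: 11.65
eef_pos: [541.1, 25.7, 144.5]
tcp_rot: [-3.141, -0.001, -0.038]
contact_force: [-0.5, 0.6, -0.4]
opening: 0.145
```

Run:
```python
from h import *
st()
im,P=cloud('wrist'); save(im[140:480,120:520].repeat(2,0).repeat(2,1)[:600],'w4.png')
c=np.array(r.sense()['eef_pos'])
d=np.hypot(P[...,0]-c[0],P[...,1]-c[1])<45
for lo,hi in((-8,2),(-26,-8),(4,17)):
    m=d&(P[...,2]-c[2]>lo)&(P[...,2]-c[2]<hi); q=P[m]
    if len(q)>5: print(lo,hi,len(q),q.mean(0)-c,[np.round(x,2) for x in cv2.minAreaRect((q-c)[:,:2].astype(np.float32))],[np.round(x,2) for x in cv2.minEnclosingCircle((q-c)[:,:2].astype(np.float32))])
```

```text
{'clock': np.float64(11.65), 'qpos': array([0.045, 0.327, 1.891, 0.   , 0.922, 1.653]), 'eef_pos': array([541.093,  25.687, 144.491]), 'tcp_rot': array([-3.141e+00, -1.000e-03, -3.800e-02]), 'contact_force': array([-0.48 ,  0.626, -0.403]), 'opening': np.float64(0.145)}
-8 2 1788 [12.15105562 -2.26785344 -4.06390611] [array([10.69, -2.34]), array([41.68, 21.26]), np.float64(86.87)] [array([ 0.5 , -1.78]), np.float64(20.85)]
-26 -8 1169 [ 16.52255685  -2.90402141 -15.29856662] [array([10.75, -2.76]), array([43.15, 21.92]), np.float64(85.75)] [array([ 0.21, -1.98]), np.float64(21.58)]
4 17 4140 [ 4.02112359 -1.56948803 12.95421274] [array([ 0.82, -2.97]), array([36.45, 36.59]), np.float64(35.96)] [array([ 0.61, -1.42]), np.float64(20.82)]
```

View pics/w4.png

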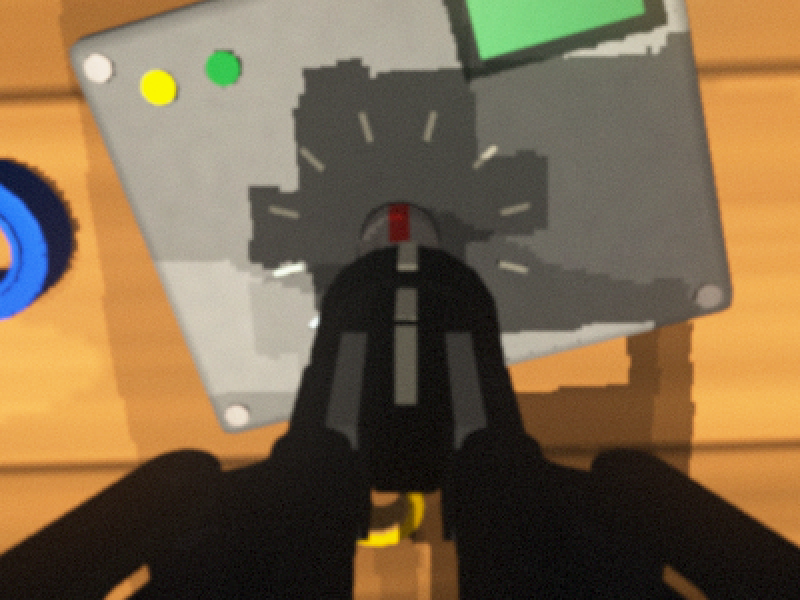

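The knob is held square in the hand, pointer column about 406 against tick column about 399 in the crop. That is an offset of about 2 mm in y, which agrees with my other estimate of a TCP target near (542.6, 28.5). I'll correct for it and stop just above the shaft.

move_arm(increments=[{"tx":0.14,"ty":-0.28,"tz":1.5,"rx":0,"ry":0,"rz":0,"gripper":-1},{"tx":0,"ty":0,"tz":0.9,"rx":0,"ry":0,"rz":0,"gripper":-1},{"tx":0,"ty":0,"tz":0,"rx":0,"ry":0,"rz":0,"gripper":-1},{"tx":0,"ty":0,"tz":0,"rx":0,"ry":0,"rz":0,"gripper":-1}], squeeze=60)

```text
clock: 12.1
eef_pos: [542.1, 30.4, 119.8]
tcp_rot: [3.142, 0.001, -0.037]
contact_force: [1.2, 1.0, -0.5]
opening: 0.149
```

Run:
```python
from h import *
st()
im,P=cloud('wrist'); save(im[200:400,220:420].repeat(3,0).repeat(3,1),'w5.png'); st()
```

```text
{'clock': np.float64(12.1), 'qpos': array([ 0.053,  0.364,  1.905, -0.   ,  0.873,  1.661]), 'eef_pos': array([542.076,  30.355, 119.777]), 'tcp_rot': array([ 3.142e+00,  1.000e-03, -3.700e-02]), 'contact_force': array([ 1.151,  1.001, -0.467]), 'opening': np.float64(0.149)}
{'clock': np.float64(12.15), 'qpos': array([0.053, 0.363, 1.905, 0.   , 0.873, 1.661]), 'eef_pos': array([542.391,  30.209, 120.072]), 'tcp_rot': array([-3.142, -0.   , -0.037]), 'contact_force': array([-0.263,  0.545, -0.605]), 'opening': np.float64(0.146)}
```

View pics/w5.png

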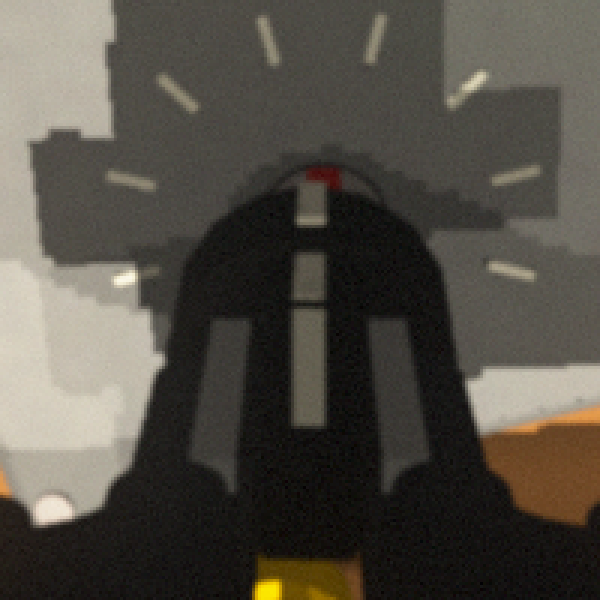

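The arm had still been settling. The tick (324) and shoulder (329) now lie to the right of the pointer (312), so I move tool +y by about 2.5 mm and feel downwards.

move_arm(increments=[{"tx":0.03,"ty":0.25,"tz":0,"rx":0,"ry":0,"rz":0,"gripper":-1},{"tx":0,"ty":0,"tz":0,"rx":0,"ry":0,"rz":0,"gripper":-1},{"tx":0,"ty":0,"tz":0.3,"rx":0,"ry":0,"rz":0,"gripper":-1},{"tx":0,"ty":0,"tz":0.3,"rx":0,"ry":0,"rz":0,"gripper":-1},{"tx":0,"ty":0,"tz":0.3,"rx":0,"ry":0,"rz":0,"gripper":-1},{"tx":0,"ty":0,"tz":0,"rx":0,"ry":0,"rz":0,"gripper":-1},{"tx":0,"ty":0,"tz":0,"rx":0,"ry":0,"rz":0,"gripper":-1}], squeeze=60)

```text
clock: 12.85
eef_pos: [542.4, 27.3, 110.6]
tcp_rot: [3.142, 0.0, -0.037]
contact_force: [-0.2, -0.2, -0.5]
opening: 0.145
```

move_arm(increments=[{"tx":0,"ty":0,"tz":0.2,"rx":0,"ry":0,"rz":0,"gripper":-1},{"tx":0,"ty":0,"tz":0.2,"rx":0,"ry":0,"rz":0,"gripper":-1},{"tx":0,"ty":0,"tz":0.2,"rx":0,"ry":0,"rz":0,"gripper":-1},{"tx":0,"ty":0,"tz":0,"rx":0,"ry":0,"rz":0,"gripper":-1}], squeeze=60)

```text
clock: 13.25
eef_pos: [542.3, 27.2, 104.4]
tcp_rot: [3.142, 0.001, -0.037]
contact_force: [-0.3, 0.4, -0.9]
opening: 0.143
```

Underside about 9 mm below the shaft tip with no force, so it is sliding on freely.

move_arm(increments=[{"tx":0,"ty":0,"tz":0.2,"rx":0,"ry":0,"rz":0,"gripper":-1},{"tx":0,"ty":0,"tz":0.2,"rx":0,"ry":0,"rz":0,"gripper":-1},{"tx":0,"ty":0,"tz":0.2,"rx":0,"ry":0,"rz":0,"gripper":-1},{"tx":0,"ty":0,"tz":0.15,"rx":0,"ry":0,"rz":0,"gripper":-1},{"tx":0,"ty":0,"tz":0,"rx":0,"ry":0,"rz":0,"gripper":-1},{"tx":0,"ty":0,"tz":0,"rx":0,"ry":0,"rz":0,"gripper":-1},{"tx":0,"ty":0,"tz":0,"rx":0,"ry":0,"rz":0,"gripper":-1}], squeeze=60)

```text
clock: 13.95
eef_pos: [542.6, 27.3, 97.5]
tcp_rot: [-3.142, -0.0, -0.037]
contact_force: [-1.3, 0.6, 2.7]
opening: 0.15
```

move_arm(increments=[{"tx":0,"ty":0,"tz":0.2,"rx":0,"ry":0,"rz":0,"gripper":-1},{"tx":0,"ty":0,"tz":0.2,"rx":0,"ry":0,"rz":0,"gripper":-1},{"tx":0,"ty":0,"tz":0.2,"rx":0,"ry":0,"rz":0,"gripper":-1},{"tx":0,"ty":0,"tz":0.2,"rx":0,"ry":0,"rz":0,"gripper":-1},{"tx":0,"ty":0,"tz":0,"rx":0,"ry":0,"rz":0,"gripper":-1},{"tx":0,"ty":0,"tz":0,"rx":0,"ry":0,"rz":0,"gripper":-1},{"tx":0,"ty":0,"tz":0,"rx":0,"ry":0,"rz":0,"gripper":-1},{"tx":0,"ty":0,"tz":0,"rx":0,"ry":0,"rz":0,"gripper":-1}], squeeze=60)

```text
clock: 14.75
eef_pos: [542.6, 27.3, 89.8]
tcp_rot: [-3.142, -0.0, -0.037]
contact_force: [-3.5, 0.7, 10.1]
opening: 0.143
```

move_arm(increments=[{"tx":-0.05,"ty":0,"tz":0.1,"rx":0,"ry":0,"rz":0,"gripper":-1},{"tx":0,"ty":0,"tz":0.15,"rx":0,"ry":0,"rz":0,"gripper":-1},{"tx":0,"ty":0,"tz":0,"rx":0,"ry":0,"rz":0,"gripper":-1},{"tx":0,"ty":0,"tz":0,"rx":0,"ry":0,"rz":0,"gripper":-1},{"tx":0,"ty":0,"tz":0,"rx":0,"ry":0,"rz":0,"gripper":-1}], squeeze=60)

```text
clock: 15.25
eef_pos: [542.9, 27.3, 89.0]
tcp_rot: [-3.141, -0.002, -0.037]
contact_force: [-7.2, -0.1, 29.2]
opening: 0.143
```

Run:
```python
from h import *
st()
im,P=cloud('wrist'); save(im[200:400,220:420].repeat(3,0).repeat(3,1),'w6.png')
c=np.array(r.sense()['eef_pos']); d=np.hypot(P[...,0]-c[0],P[...,1]-c[1])<45
m=d&(P[...,2]<c[2]-1)&(P[...,2]>c[2]-8); print('skirt top',np.median(P[m],0),m.sum())
im,P=cloud('top'); yel(P,im,(460,560,-365,-265),24,45); st()
```

```text
{'clock': np.float64(15.25), 'qpos': array([ 0.047,  0.409,  1.924, -0.   ,  0.807,  1.656]), 'eef_pos': array([542.882,  27.263,  89.048]), 'tcp_rot': array([-3.141e+00, -2.000e-03, -3.700e-02]), 'contact_force': array([-7.211, -0.112, 29.221]), 'opening': np.float64(0.143)}
skirt top [554.45709453  25.16115452  84.69467866] 1657
roll 413 ((512.3497924804688, -315.3003234863281), 30.16535186767578) ((511.8493957519531, -315.27532958984375), (56.225643157958984, 60.16984176635742), 1.2819050550460815) [ 512.4 -312.2   28.2]
{'clock': np.float64(15.35), 'qpos': array([ 0.047,  0.409,  1.924, -0.   ,  0.807,  1.656]), 'eef_pos': array([542.884,  27.253,  89.058]), 'tcp_rot': array([-3.141e+00, -2.000e-03, -3.700e-02]), 'contact_force': array([-8.556,  0.512, 30.215]), 'opening': np.float64(0.145)}
```

View pics/w6.png

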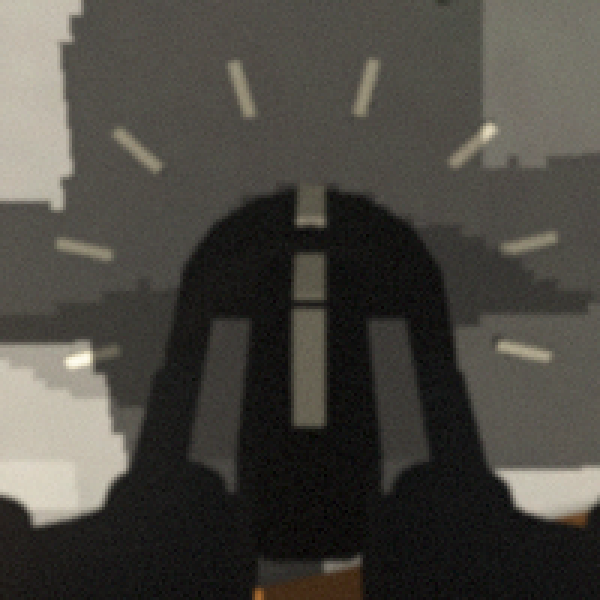

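The spindle is at its stop: force jumped to 29 N, and the skirt top reads 84.7 mm where the expected value is 85 mm with the knob home and the spindle 8 mm in. I'll ease off slightly and hand in.

move_arm(increments=[{"tx":0,"ty":0,"tz":-0.1,"rx":0,"ry":0,"rz":0,"gripper":-1},{"tx":0,"ty":0,"tz":0,"rx":0,"ry":0,"rz":0,"gripper":-1},{"tx":0,"ty":0,"tz":0,"rx":0,"ry":0,"rz":0,"gripper":-1},{"tx":0,"ty":0,"tz":0,"rx":0,"ry":0,"rz":0,"gripper":-1}], squeeze=60)

```text
clock: 15.75
eef_pos: [542.7, 27.3, 89.2]
tcp_rot: [-3.142, -0.002, -0.037]
contact_force: [-5.1, -0.9, 19.8]
opening: 0.142
```

Run:
```python
from h import *
s=r.sense(); st(); f=s['contact_force'][2]
if 9<f<30 and s['eef_pos'][2]<91: print(r.sign_off())
```

```text
{'clock': np.float64(15.75), 'qpos': array([ 0.047,  0.408,  1.924, -0.   ,  0.808,  1.656]), 'eef_pos': array([542.723,  27.261,  89.228]), 'tcp_rot': array([-3.142e+00, -2.000e-03, -3.700e-02]), 'contact_force': array([-5.135, -0.95 , 19.76 ]), 'opening': np.float64(0.142)}
the job is handed in; nothing more can be done
None
```

I lifted the large yellow roll off the spindle, laid it in the tray and let go. I then turned the knob about 8° to line its pointer up with the red tick, pushed it home and pressed the spindle in. I handed in at 15.75 s, still gripping and pressing; sign-off gives no verdict.

**Last checks:**
- **Roll:** it lies flat at about (512, -315) mm, within about 2 mm of the tray's centre. Its top is at 28 mm, close to the 29–30 mm expected on the floor.
- **Knob:** it slid on without resistance. Its skirt top then read 84.7 mm, where 85 mm is expected with the knob home and the spindle at its 8 mm stop. The knob now hides the tick; on the last measurements the pointer is within about 2° of it.
- **Press:** about 20 N downwards at the end, having eased off from about 30 N at the stop. The grip was set to 60 N.

**Disagreements:**
- Two estimates of the spindle's y position differed by about 1 mm. The free fit settled that.
- About 5 N of sideways force remained in x at the end.
- I did not measure the cheeses and the brush again; the arm never went near them.

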